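# Centre the tippy bottle on the balance pan and tare

### The arm

A 6-joint arm with a two-finger parallel gripper is mounted at the origin on the work surface. World frame = base frame: x ahead of the robot, y to its left, z up, the work surface at z = 0. Lengths are in mm, angles in degrees, forces in N, time in s.
With the tool pointing down it reaches from about 350 to 850 mm from the base axis. Payload 8.1 kg.
Tool frame: the origin (TCP) lies between the finger pads; the fingertips stand 22 mm ahead of it and the grasp point (between the pads) lies 3 mm ahead of it; z points along the fingers, y is the line along which they close (so a half turn about z gives the same grasp; the last joint's range is limited). The gripper opens to 85 mm and grips with 20 to 120 N. Pads are 22 mm wide; open, the fingers measure 114 mm over their backs; the gripper's body (76 mm by 85 mm) begins 54 mm behind the grasp point. The pads swing forward as they close: fully open they stand 13 mm farther back than shut.
Start: joints at [68.503, 7.471, 85.268, -0, 87.261, -4.893], TCP at [171.434, 574.992, 253.292] pointing down, gripper open.
Joint ranges: [-169.43, 169.43], [-51.17, 129.36], [1.28, 143.12], [-76.62, 256.62], [0, 156.53], [-152.29, 152.29]. Speed limits (degrees/s): [136.94, 136.94, 159.86, 180, 180, 180].

### API

Orientations are given as [roll, pitch, yaw] about the fixed x, y, z axes, in that order (R = Rz(yaw) Ry(pitch) Rx(roll)).
In Python, from bench import sense, snapshot, calibration, hand_in gives the robot as it stands.
- The arm moves only by the shell command python3 -m crank 'ROWS' [FORCE]. ROWS is JSON, a list of rows, each a list of 5 numbers: the shift along the tool's x, y, z in cm, then the turn about the tool's z in rad, then the finger opening in cm, from 0 to 8.54. A call has 1 to 20 rows; each row is the pose to reach, as a shift and turn from the pose commanded when the call began, along the tool's axes at that moment; what a row does not reach only later rows make up. A row lasts 1/10 s, in which the tool goes at most 50 mm and 8.59 degrees, less where a joint would pass 70% of its speed; a pose out of reach is approached as far as the arm can. A call with a gripper value outside its range is refused whole. The fingers move at their own pace and stop on an object; FORCE is the grip in N (left out, the last holds). Time passes only in rows, so rows that repeat a pose let the fingers close. It gives the time, the measured TCP pose, the force, the opening and the grip force at its end, in the units of the state.
- sense(): the state, without advancing time (a new reading comes with each control period).
- snapshot(name): name is "side" or "top"; returns (picture, depth): 384x512x3 uint8, red, green, blue; 384x512 float32, mm along the optical axis (not along the pixel's ray), 0 where there is no reading.
- calibration(name): a dict with "fovy" (degrees; the focal length in pixels is half the picture's height over the tangent of half this angle, whatever the lens; pixels are square), "cx", "cy" (the principal point, pixels), "k1" (the pictures are not rectified: a ray, as slopes to the right and down, at radius r is drawn at 1 + k1 r^2 times it, then the intrinsics apply), "rvec" (rotation vector, rad) and "tvec" (3), from world to camera coordinates, as OpenCV has them. Camera axes: x right, y down, z forward; pixel columns grow to the right and rows downward; lengths in mm; the calibration is good to about 2 mm. A picture is of the moment at which its call begins. calibration takes no time and is no camera call.
- hand_in(): hands the job in; it is judged then, once.
The state is a dict: "time": time; "joint_pos": joint angles; "qd": joint speeds; "joint_efforts": joint torques, N m; "tool_pos": TCP position; "tcp_rot": TCP orientation; "ft_force": force on the tool from outside, world axes, zero at the start; "wrist_torque": the same for the moment, N m; "finger_gap": finger opening in mm; "grip_force": force on a finger pad.
Only numpy, scipy, OpenCV 4.12 (cv2) and the standard library are available. Lean on these libraries where they do the work, as an engineer would, in place of code of your own. Each camera call takes 0.05 s, during which the arm holds its last target. There are 200 camera calls.

### The job

Nudge the small amber bottle that stands off-centre on the balance pan, with light taps of the fingertips low on its body, until its foot stands inside the engraved ring at the middle of the pan; do not pinch or lift it, tip it over or knock it off. Then take the fingers away from it and press the larger of the balance's two keys fully down and let it go again. Leave the smaller key and everything standing around alone.

Things in the scene. Friction and masses are not known exactly. Their poses are not given: they have to be found in the camera images.
- bottle: the bottle to centre: amber glass with a black stopper, top-heavy, 65 mm high, 60 to 130 g, standing on the pan. Origin: centre of its underside, z up along it. Foot 34 mm across, flaring to a straight band 46 mm across between 9 and 22 mm above its underside (the place to push), then a cone up to a 14 to 16 mm neck at 38 to 45 mm and a stopper 21 mm across at 49 to 59 mm. Pushed slowly on the band it slides on the pan; pushed on the neck or stopper, or hit hard, it tips over
- bottle_foot (a point): centre of the underside of that bottle (same point as its origin)
- pan_center (a point): centre of the upper face of the round steel pan (120 mm across, 6 mm thick, fixed, level, about 74 mm above the bench, 14 mm above the housing). The dark engraved ring around this point is 50 mm across. The pan's yaw means nothing
- balance: balance housing, white, 260 mm (x) by 200 mm (y), top 60 mm above the bench, fixed to the bench. Origin: centre of its underside; x points from the keys towards the pan. Pan centre at x = +45 mm, y = 0; display, flat, at x = -52 mm; larger key at x = -98 mm, y = +55 mm; smaller key at x = -98 mm, y = -55 mm
- tare_top (a point): centre of the top of the larger round grey key (28 mm across, in a grey collar 44 mm across), 82 mm above the bench when up
- tare (a joint): travel of the larger key: 0 up, 0.006 m fully down; moves straight down against a spring (about 4 N when fully down) and springs back when let go
- power_top (a point): centre of the top of the smaller round grey key (16 mm across, in a collar 32 mm across), 82 mm above the bench; must not be pressed
- power (a joint): travel of the smaller key: 0 up, 0.006 m fully down
- spare: a second amber bottle of the very same kind, standing on the bench beside the balance; leave alone. Origin: centre of its underside
- weight_a: small steel calibration weight, 18 mm across, 13 mm high, standing on the far left corner of the balance housing; leave alone. Origin: centre of its underside
- weight_b: small steel calibration weight, 16 mm across, 12 mm high, standing on the near right corner of the balance housing; leave alone. Origin: centre of its underside
- beaker: open glass beaker, 66 mm across, 85 mm high, on the bench; leave alone. Origin: centre of its underside
- dish: closed round culture dish, 94 mm across, 15 mm high, on the bench; leave alone. Origin: centre of its underside
- reagent: white plastic bottle with screw cap, 54 mm across, 120 mm high, on the bench; leave alone. Origin: centre of its underside
- slidebox: wooden slide box 90 x 35 x 30 mm on the bench; leave alone. Origin: centre of its underside
There are look-alikes about, which are no part of the job. What is shaped like the bottle but green or yellow is not meant.

How it is judged:
By the outcome, as a careful person would: the job done as asked, in the order asked, and still so for the second after the job is handed in, with the robot touching nothing.
It also fails if it takes over 48 s, if anything falls off the work surface, if the arm or the gripper's body presses on something with over 40 N, if the wrist force passes 120 N, or if a joint passes its speed limit or range.

## Working session

There is one attempt and no reset: what is moved stays moved. The work goes in short steps, Python scripts to look and compute and a shell command to move; the robot and the scene stay as the last step left them, time stands still between calls to the robot, and variables do not carry over. Pictures are saved under pics/ and viewed, at most 12 in all, crops included, and the job is handed in when it is done.

```bash
mkdir -p pics
cat > h.py <<'E'
import numpy as np, cv2
from bench import sense, snapshot, calibration, hand_in
def world(name,u,v,d=None,z=None):
    c=calibration(name); f=192/np.tan(np.radians(c["fovy"])/2)
    x=(u-c["cx"])/f; y=(v-c["cy"])/f; rd=np.hypot(x,y); r=rd
    for _ in range(20): r=rd/(1+c["k1"]*r*r)
    s=r/rd if rd>0 else 1
    ray=np.array([x*s,y*s,1.]); R=cv2.Rodrigues(np.array(c["rvec"],float))[0]; t=np.array(c["tvec"],float).ravel()
    o=-R.T@t; w=R.T@ray
    if z is not None: d=(z-o[2])/w[2]
    return o+w*d
def save(n,im): cv2.imwrite("pics/"+n,cv2.cvtColor(im,cv2.COLOR_RGB2BGR))
E
python3 - <<'E'
from h import *
for n in("top","side"):
    p,d=snapshot(n); save(n+"0.png",p); np.savez(n+"0.npz",p=p,d=d)
    c=calibration(n);print(n,c)
print(sense())
E
```

```text
top {'fovy': 48.91935819585124, 'cx': 252.84193939173346, 'cy': 188.40641778919505, 'k1': 0.006201282680922141, 'rvec': array([ 1.97280775, -2.26544723,  0.23046397]), 'tvec': array([ 102.67399432,  578.32928067, 1055.01670342])}
side {'fovy': 48.92424683728182, 'cx': 256.3163418617236, 'cy': 188.0753318045475, 'k1': -0.0948475361699943, 'rvec': array([ 0.38704111, -2.81912119,  1.078912  ]), 'tvec': array([558.64065729, 141.58925107, 983.92233903])}
{'time': 0.1, 'joint_pos': array([ 6.85031992e+01,  7.51185088e+00,  8.53245451e+01, -1.37672620e-03,
        8.72633128e+01, -4.89364555e+00]), 'qd': array([ 0.01919849, -0.1639159 , -0.07666037, -0.02520139, -0.06162224,
       -0.04925752]), 'joint_efforts': array([ 3.50541968e-04, -5.70950496e+01, -5.01942623e+01, -2.82175597e-04,
        8.13616585e-03,  4.67759514e-05]), 'tool_pos': array([171.26043021, 574.53788075, 252.32373743]), 'tcp_rot': array([-1.79900537e+02, -7.13576421e-03,  1.63396905e+02]), 'ft_force': array([-0.19338408, -0.14035665, -0.45151341]), 'wrist_torque': array([0.00485391, 0.04351058, 0.01272936]), 'grip_force': 0.0, 'finger_gap': 84.94030883263632}
```

View pics/top0.png

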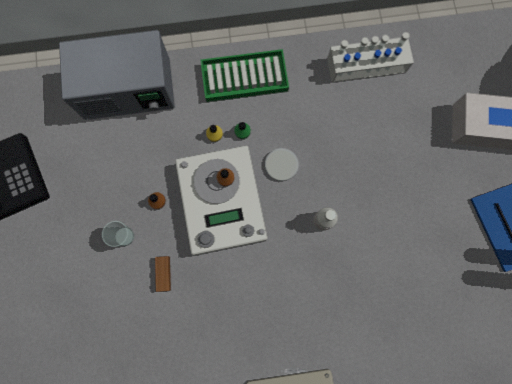

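View pics/side0.png

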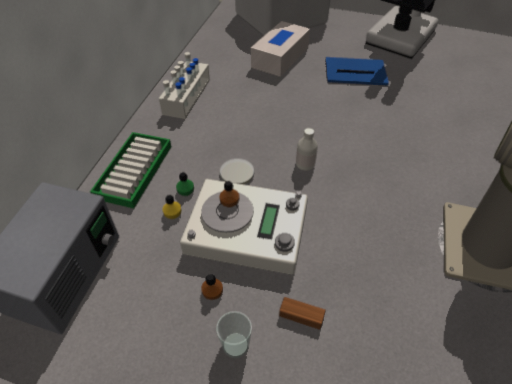

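Run:
```python
from h import *
t=np.load("top0.npz"); s=np.load("side0.npz")
a=cv2.resize(t["p"][140:260,165:285],(600,600),interpolation=cv2.INTER_CUBIC)
b=cv2.resize(s["p"][170:275,175:315],(800,600),interpolation=cv2.INTER_CUBIC)
save("topc.png",a);save("sidec.png",b)
for u,v in [(216,181),(225,174),(206,239),(249,230),(157,200),(281,165),(327,217)]:
    print(u,v,world("top",u,v,d=t["d"][v,u]).round(1))
```

```text
216 181 [616.9 115.2  71.9]
225 174 [616.6  87.6 136. ]
206 239 [469.8 157.8  80.1]
249 230 [476.6  47.4  87.8]
157 200 [594.9 279.3  37. ]
281 165 [650.7 -65.7  13.8]
327 217 [ 478.6 -146.1  120.5]
```

View pics/topc.png

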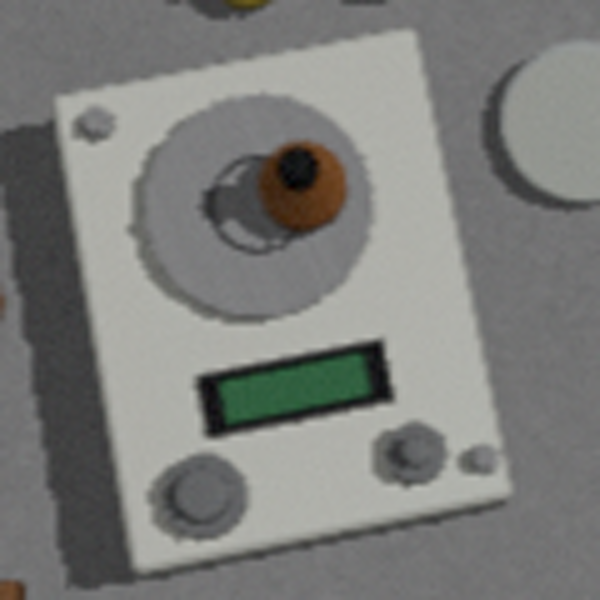

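View pics/sidec.png

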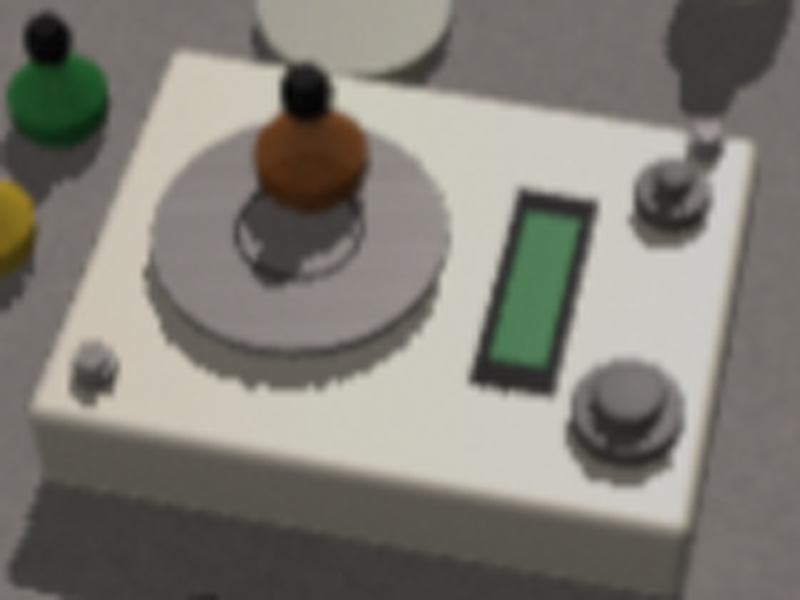

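Run:
```python
from h import *
T=lambda a,b,z:world("top",165+a/5-.4,140+b/5-.4,z=z).round(1)
S=lambda a,b,z:world("side",175+a/5.714-.4,170+b/5.714-.4,z=z).round(1)
print("pan",T(254,207,74),S(300,235,74))
print("ring",T(258,205,74))
print("stopper",T(298,166,74+57),S(306,90,74+54))
print("bandL/R",T(259,187,90),T(347,187,90),"bottom",T(303,232,85),S(254,160,92),S(368,160,92))
print("tare",T(203,492,82),S(630,390,82)); print("power",T(411,453,82),S(674,180,82))
for q in [(57,97),(413,32),(510,495),(138,572)]: print("corner",T(*q,60))
print(world("top",256,192,d=0))
```

```text
pan [616.6 116.7  74. ] [617.  116.1  74. ]
ring [617.4 114.5  74. ]
stopper [621.1  89.3 131. ] [621.3  86.7 128. ]
bandL/R [623.  111.9  90. ] [616.8  67.1  90. ] bottom [597.5  92.6  85. ] [641.5  97.9  92. ] [597.4  85.5  92. ]
tare [472.4 159.3  82. ] [471.6 159.8  82. ]
power [477.5  52.9  82. ] [477.9  54.3  82. ]
corner [693.9 214.2  60. ]
corner [703.7  21.3  60. ]
corner [451.3   5.4  60. ]
corner [438.7 198.9  60. ]
[ 368.50953949   56.15557486 1148.52697887]
```

```bash
python3 -m crank '[[-2,-1.3,0,-0.02,0],[-5,-3.3,0,-0.06,0],[-9,-6,0,-0.1,0],[-13,-8.6,0,-0.14,0],[-17,-11.2,0,-0.18,0],[-21,-13.9,0,-0.22,0],[-25,-16.5,0,-0.26,0],[-29,-19.2,0,-0.3,0],[-33,-21.8,0,-0.34,0],[-37,-24.5,0,-0.38,0],[-41,-27,0,-0.42,0],[-45,-29.7,0,-0.42,0],[-49,-32.3,0,-0.42,0],[-52.5,-34.7,0,-0.42,0],[-55.5,-36.7,0,-0.42,0],[-57.8,-38.1,0,-0.42,0],[-59,-39,0,-0.42,0],[-59.4,-39.2,0,-0.42,0],[-59.4,-39.2,0,-0.42,0],[-59.4,-39.2,0,-0.42,0]]' 20
```

```text
time: 2.1
tool_pos: [628.1, 30.8, 253.3]
tcp_rot: [180.0, -0.0, -172.5]
ft_force: [0.4, 0.8, 0.7]
finger_gap: -0.3
grip_force: 0.0
```

```bash
python3 -m crank '[[0,0,1,0,0],[0,0,3,0,0],[0,0,5,0,0],[0,0,7,0,0],[0,0,9,0,0],[0,0,11,0,0],[0,0,12.5,0,0],[0,0,13.7,0,0],[0,0,14.4,0,0],[0,0,14.6,0,0],[0,0,14.6,0,0],[0,0,14.6,0,0]]'
python3 - <<'E'
from h import *
p,d=snapshot("top"); q,e=snapshot("side")
a=cv2.resize(p[140:240,185:285],(500,500),interpolation=cv2.INTER_CUBIC)[:, :400]
b=cv2.resize(q[170:270,175:255],(400,500),interpolation=cv2.INTER_CUBIC)
save("down.png",np.hstack([a,b]))
E
```

```text
time: 3.3
tool_pos: [629.3, 29.6, 108.3]
tcp_rot: [-180.0, 0.1, -172.5]
ft_force: [-0.0, -0.2, -0.9]
finger_gap: -0.0
grip_force: 0.0
```

View pics/down.png

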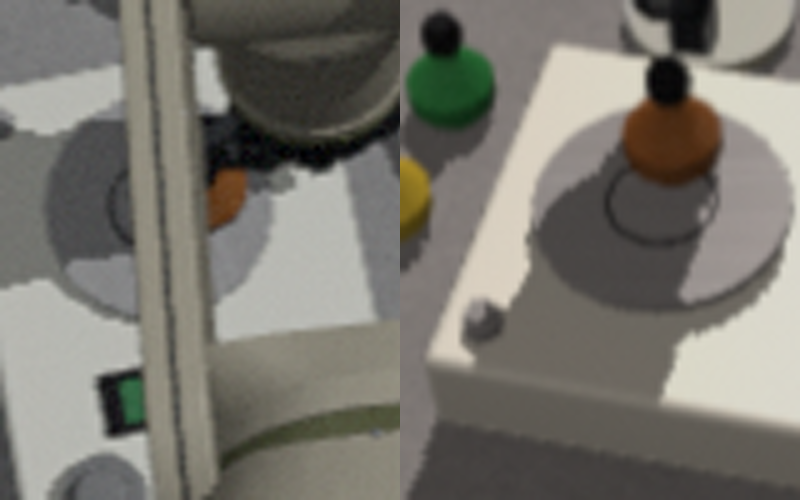

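```bash
python3 -m crank '[[0,0.3,0,0,0],[0,0.7,0,0,0],[0,1.1,0,0,0],[0,1.4,0,0,0],[0,1.55,0,0,0],[0,1.7,0,0,0],[0,1.85,0,0,0],[0,2,0,0,0],[0,2.1,0,0,0],[0,2.2,0,0,0],[0,2.3,0,0,0],[0,2.4,0,0,0],[0,2.5,0,0,0],[0,2.6,0,0,0],[0,2.7,0,0,0],[0,2.8,0,0,0],[0,2.9,0,0,0],[0,3,0,0,0],[0,3,0,0,0]]'
cat > side.py <<'E'
from h import *
import sys
q,e=snapshot("side")
save(sys.argv[1],cv2.resize(q[170:270,175:255],(400,500),interpolation=cv2.INTER_CUBIC))
# stopper & amber
hsv=cv2.cvtColor(q,cv2.COLOR_RGB2HSV)
m=((hsv[...,0]<18)&(hsv[...,1]>130)&(hsv[...,2]>60))
m[:175]=0;m[230:]=0;m[:,:205]=0;m[:,:][:,270:]=0
v,u=np.nonzero(m); print("amber",len(u),u.min(),u.max(),v.min(),v.max(),u.mean(),v.mean())
print("centroid at z92",world("side",u.mean(),v.mean(),z=97).round(1))
E
python3 side.py s1.png
```

```text
time: 5.3
tool_pos: [624.7, 59.5, 107.3]
tcp_rot: [180.0, -0.0, -172.5]
ft_force: [0.7, 0.2, -0.1]
finger_gap: 0.1
grip_force: 0.1
amber 207 220 237 189 205 228.40579710144928 198.40579710144928
centroid at z92 [618.5  98.4  97. ]
```

View pics/s1.png

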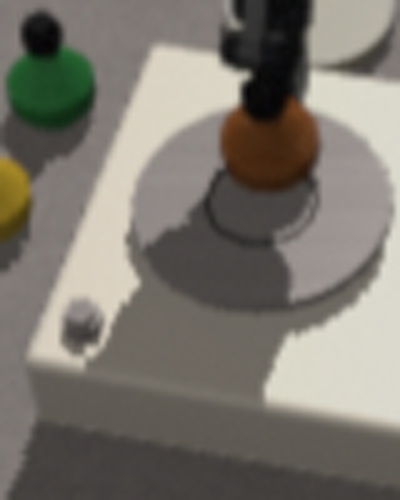

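```bash
python3 - <<'E'
import h,numpy as np
s=np.load("side0.npz"); h.snapshot=lambda n:(s["p"],s["d"])
import sys; sys.argv=["x","s0.png"]; exec(open("side.py").read().replace("from h import *","from h import *\nsnapshot=lambda n:(s['p'],s['d'])"))
E
python3 -m crank '[[0,0.1,0,0,0],[0,0.2,0,0,0],[0,0.3,0,0,0],[0,0.4,0,0,0],[0,0.5,0,0,0],[0,0.6,0,0,0],[0,0.7,0,0,0],[0,0.8,0,0,0],[0,0.9,0,0,0],[0,1,0,0,0],[0,1,0,0,0]]'
python3 side.py s2.png
```

```text
amber 203 220 238 190 203 228.61083743842366 196.61083743842366
centroid at z92 [619.7  93.1  97. ]
time: 6.45
tool_pos: [623.4, 69.4, 107.3]
tcp_rot: [180.0, -0.0, -172.5]
ft_force: [0.3, 0.4, 0.3]
finger_gap: 0.0
grip_force: 0.1
amber 210 219 236 193 208 227.55238095238096 201.68571428571428
centroid at z92 [617.3 108.2  97. ]
```

View pics/s2.png

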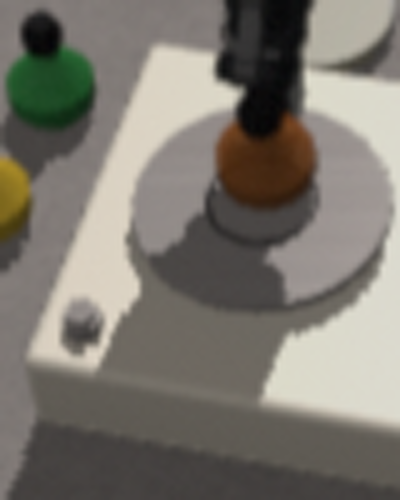

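```bash
python3 -m crank '[[0,0.1,0,0,0],[0,0.2,0,0,0],[0,0.3,0,0,0],[0,0.4,0,0,0],[0,0.5,0,0,0],[0,0.6,0,0,0],[0,0.7,0,0,0],[0,0.8,0,0,0],[0,0.9,0,0,0],[0,1,0,0,0],[0,1,0,0,0],[0,0.8,0,0,0],[0,0.4,0,0,0],[0,-0.4,0,0,0],[0,-1.5,0,0,0],[0,-2.8,0,0,0],[0,-4,0,0,0],[0,-4.6,0,0,0],[0,-4.6,0,0,0]]'
python3 -m crank '[[0,0,-1,0,0],[0,0,-3,0,0],[0,0,-6,0,0],[0,-2,-9,0,0],[0,-5,-11,0,0],[0,-9,-13,0,0],[0,-13,-14,0,0],[0,-17,-14,0,0],[0,-20,-14,0,0],[0,-22,-14,0,0],[0,-22,-14,0,0]]'
python3 side.py s3.png
python3 - <<'E'
from h import *
p,d=snapshot("top");save("t3.png",p); s=cv2.resize(cv2.imread("pics/s3.png"),(480,600))
t=cv2.resize(cv2.cvtColor(p,cv2.COLOR_RGB2BGR)[140:240,185:238],(318,600),interpolation=cv2.INTER_CUBIC)
cv2.imwrite("pics/both3.png",np.hstack([t,s]))
E
```

```text
time: 8.4
tool_pos: [629.6, 22.2, 107.3]
tcp_rot: [-180.0, 0.0, -172.6]
ft_force: [-0.7, 0.6, -0.4]
finger_gap: 0.1
grip_force: 0.0
time: 9.5
tool_pos: [657.9, -196.6, 247.5]
tcp_rot: [-180.0, -0.0, -172.7]
ft_force: [-0.1, 0.1, 0.8]
finger_gap: 0.2
grip_force: 0.0
amber 226 218 236 196 211 226.70353982300884 204.28761061946904
centroid at z92 [616.7 116.   97. ]
```

View pics/both3.png

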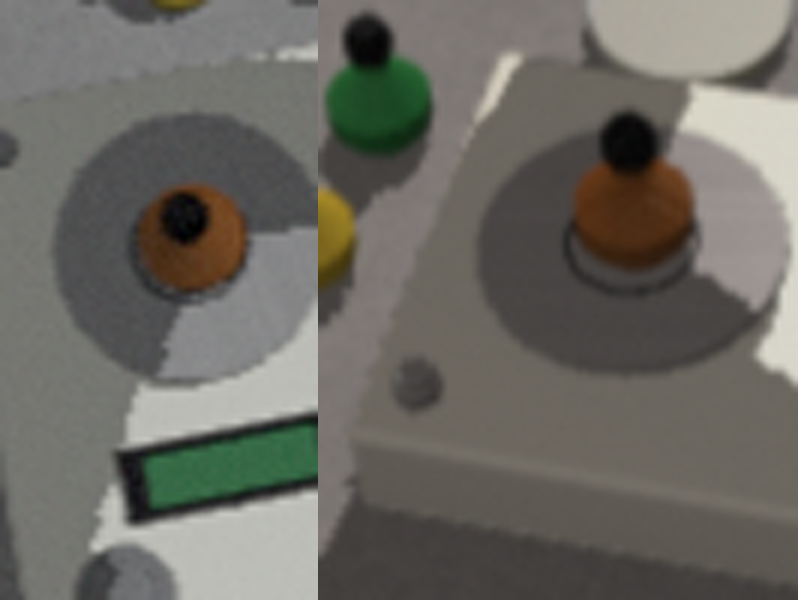

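Run:
```python
from h import *
T=lambda a,b,z:world("top",185+a/6-.4,140+b/6-.4,z=z).round(1)
S=lambda a,b,z:world("side",175+(a-318)/6-.4,170+b/6-.4,z=z).round(1)
print("amber",T(192,238,90),"stop",T(185,216,131),S(629,140,128))
print("ring/pan",T(190,248,74),"ring side",S(632,246,74), "panS",S(634,251,74))
print("bandside",S(574,214,92),S(693,214,92))
```

```text
amber [617.  112.1  90. ] stop [617.  111.7 131. ] [617.9 109.2 128. ]
ring/pan [616.5 114.4  74. ] ring side [617.5 115.9  74. ] panS [616. 118.  74.]
bandside [638.  120.6  92. ] [594.8 108.5  92. ]
```

```bash
python3 -m crank '[[0,2,0,0,0],[0,5,0,0,0],[0,9,0,0,0],[0,13,1,0,0],[0,17,3,0,0],[0,20,5,0,0],[0,21.5,7.5,0,0],[0,22,10,0,0],[0,22,12,0,0],[0,22,13.5,0,0],[0,22,14,0,0],[0,22,14,0,0]]'
python3 -m crank '[[0,1,0,0,0],[0,2.2,0,0,0],[0,3.4,0,0,0],[0,4.4,0,0,0],[0,4.9,0,0,0],[0,5.1,0,0,0],[0,5.3,0,0,0],[0,5.4,0,0,0],[0,5.5,0,0,0],[0,5.6,0,0,0],[0,5.7,0,0,0],[0,5.8,0,0,0],[0,5.9,0,0,0],[0,6,0,0,0],[0,6,0,0,0],[0,5.8,0,0,0],[0,5,0,0,0],[0,3.5,0,0,0],[0,1.5,0,0,0],[0,0,0,0,0]]'
python3 -m crank '[[0,0,-1,0,0],[0,0,-3,0,0],[0,0,-6,0,0],[0,-2,-9,0,0],[0,-5,-11,0,0],[0,-9,-13,0,0],[0,-13,-14,0,0],[0,-17,-14,0,0],[0,-20,-14,0,0],[0,-22,-14,0,0],[0,-22,-14,0,0]]'
python3 side.py s4.png
python3 - <<'E'
from h import *
p,d=snapshot("top");save("t4.png",p); s=cv2.resize(cv2.imread("pics/s4.png"),(480,600))
t=cv2.resize(cv2.cvtColor(p,cv2.COLOR_RGB2BGR)[140:240,185:238],(318,600),interpolation=cv2.INTER_CUBIC)
cv2.imwrite("pics/both4.png",np.hstack([t,s]))
E
```

```text
time: 10.8
tool_pos: [628.9, 24.4, 106.9]
tcp_rot: [180.0, -0.1, -172.5]
ft_force: [0.6, 0.1, -0.0]
finger_gap: 0.1
grip_force: 0.0
time: 12.8
tool_pos: [629.6, 21.5, 107.3]
tcp_rot: [-180.0, 0.0, -172.6]
ft_force: [0.9, -0.7, 0.5]
finger_gap: -0.3
grip_force: 0.0
time: 13.9
tool_pos: [657.8, -197.1, 247.4]
tcp_rot: [-180.0, -0.0, -172.7]
ft_force: [0.1, 0.3, 0.2]
finger_gap: 0.5
grip_force: 0.0
amber 229 217 236 198 212 226.38427947598254 205.65502183406113
centroid at z92 [616.2 120.   97. ]
```

View pics/both4.png

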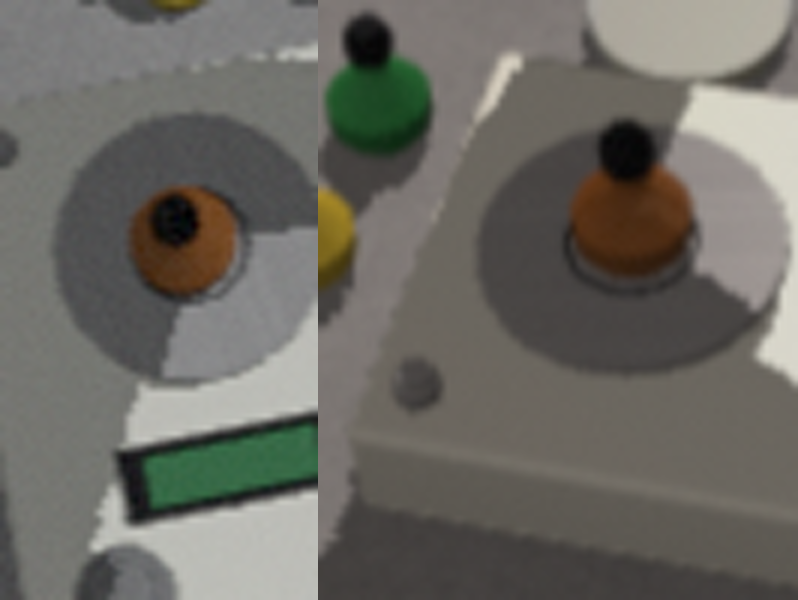

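```bash
python3 -m crank '[[0.7,1.9,0,0,0],[1.9,5,0,0,0],[3.3,9,0,0,0],[4.8,13,0,0,0],[6.3,17,0,0,0],[7.7,21,0,0,0],[9.2,25,0,0,0],[10.6,29,0,0,0],[11.9,32.5,0,0,0],[13,35.3,0,0,0],[13.7,37.1,0,0,0],[13.9,37.7,0,0,0],[13.9,37.7,1.5,0,0],[13.9,37.7,4,0,0],[13.9,37.7,7,0,0],[13.9,37.7,10,0,0],[13.9,37.7,12,0,0],[13.9,37.7,13,0,0],[13.9,37.7,13.2,0,0],[13.9,37.7,13.2,0,0]]'
python3 - <<'E'
from h import *
q,e=snapshot("side"); save("k.png",cv2.resize(q[170:270,235:335],(600,600),interpolation=cv2.INTER_CUBIC))
E
```

```text
time: 16.0
tool_pos: [471.5, 161.0, 115.4]
tcp_rot: [-180.0, 0.0, -172.6]
ft_force: [0.2, 0.0, -0.6]
finger_gap: 0.3
grip_force: 0.0
```

View pics/k.png

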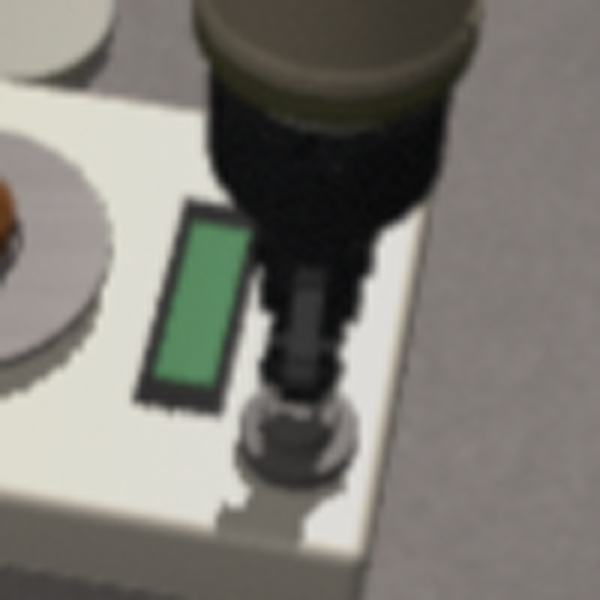

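```bash
python3 -m crank '[[0,0,0.4,0,0],[0,0,0.8,0,0],[0,0,1.1,0,0],[0,0,1.3,0,0],[0,0,1.5,0,0],[0,0,1.6,0,0],[0,0,1.65,0,0],[0,0,1.65,0,0],[0,0,1.65,0,0]]'
```

```text
time: 16.95
tool_pos: [471.3, 161.3, 99.0]
tcp_rot: [180.0, 0.0, -172.5]
ft_force: [0.6, -0.5, 3.0]
finger_gap: -0.2
grip_force: 1.7
```

```bash
python3 -m crank '[[0,0,0.05,0,0],[0,0,0.1,0,0],[0,0,0.15,0,0],[0,0,0.2,0,0],[0,0,0.2,0,0],[0,0,0.2,0,0]]'
```

```text
time: 17.55
tool_pos: [471.4, 161.4, 97.9]
tcp_rot: [180.0, 0.0, -172.5]
ft_force: [-5.7, -1.1, 13.7]
finger_gap: 0.1
grip_force: 6.6
```

```bash
python3 -m crank '[[0,0,0.05,0,0],[0,0,0.1,0,0],[0,0,0.1,0,0],[0,0,0.1,0,0]]'; python3 -m crank '[[0,0,-0.2,0,0],[0,0,-0.6,0,0],[0,0,-1.2,0,0],[0,0,-2.5,0,0],[0,0,-4.5,0,0],[0,0,-7.5,0,0],[0,0,-10.5,0,0],[0,0,-13,0,0],[0,0,-14,0,0],[-1,0,-14,0,0],[-1,4,-14,0,0],[-1,8,-14,0,0],[-1,12,-14,0,0],[-1,16,-14,0,0],[-1,19,-14,0,0],[-1,20,-14,0,0],[-1,20,-14,0,0],[-1,20,-14,0,0]]'
python3 - <<'E'
from h import *
p,d=snapshot("top");t0=np.load("top0.npz")
for u,v in [(206,239),(205,238)]: print(world("top",u,v,d=d[v,u]).round(1),world("top",u,v,d=t0["d"][v,u]).round(1))
save("end.png",cv2.resize(p[110:300,90:350],(780,570),interpolation=cv2.INTER_CUBIC))
E
```

```text
time: 17.95
tool_pos: [471.5, 161.4, 97.7]
tcp_rot: [-180.0, 0.0, -172.5]
ft_force: [-7.8, -2.4, 22.4]
finger_gap: 0.4
grip_force: 10.6
time: 19.75
tool_pos: [455.2, 359.9, 234.5]
tcp_rot: [-179.9, -0.1, -172.5]
ft_force: [0.5, 0.1, 0.8]
finger_gap: 0.3
grip_force: 0.0
[469.3 157.2  85.8] [469.8 157.8  80.1]
[472.5 159.8  81.6] [472.7 160.   80.1]
```

View pics/end.png

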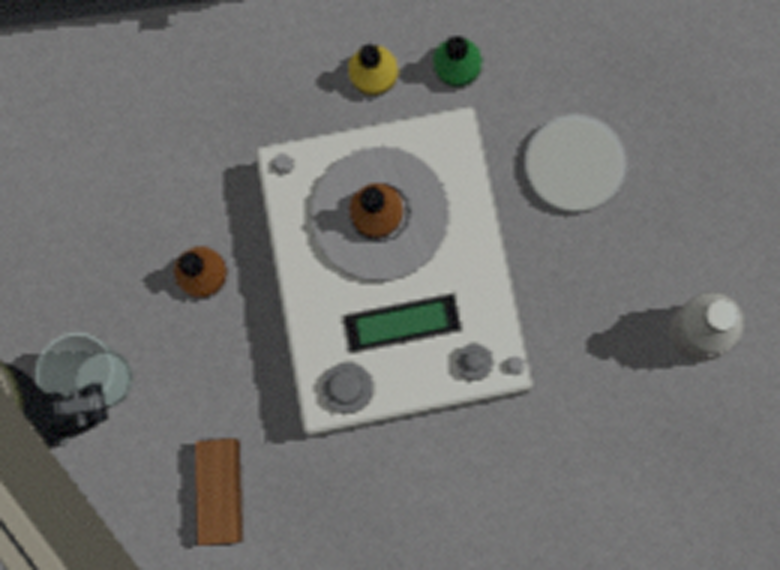

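```bash
python3 -c "
from bench import hand_in
print(hand_in())"
```

```text
the job is handed in; nothing more can be done
None
```

The job is handed in: the bottle stands upright in the ring, within about 2 mm of its centre by the camera. The larger key was pressed until it stopped (22 N) and sprang back up. Nothing else was touched, and it took about 20 s of the 48 s allowed.

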